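# Run a plaster mould down the guide rails to the slip filler

### The job

Push the loose plaster mould along the casting bench and down between the two steel guide rails until its pour hole stands under the tip of the filling spout, square in the lane, and leave it standing there. Only push it: do not lift or tip it, and never let it touch either rail, because plaster crumbs spoil the casting. Leave the filler and everything else on the table as it is.

Things in the scene. Friction and masses are not known exactly. Their poses are not given: they have to be found in the camera images.
- mould: loose off-white plaster block, 140 mm long (x), 110 mm wide (y), 80 mm tall, about 0.65 to 0.95 kg, with two black rubber straps; it starts on the open deck before the rails, off-centre and turned up to 17 degrees, hole end first. Origin: centre of its underside; x points to the end that goes first, z up. It slides with plain friction and stops as soon as it is not pushed
- pour_hole (a point): centre of the mould's round pour hole (40 mm across, 25 mm deep), in the plane of its top, on its centre line 30 mm ahead (+x) of its middle
- bench: fixed bench with a flat bare metal deck, its top 20 mm above the table. Its frame is the lane's: origin at table height on the lane's centre line where the straight rails begin; x along the lane to the filler (roughly from the robot's right to its left), y to the left of that (towards the robot), z up. Deck: x = -340 to 400, y = -115 to 115 mm; open, without rails, at x below -35 mm
- rail_left: fixed dark steel bar, 12 mm round, axis at bench y = +73 mm and 18 mm above the deck (its top 24 mm above the deck), straight from bench x = 0 to 290 mm, flared outwards by 14 mm from x = 0 back to its end at x = -35 mm. Three posts outside it (bench y = 93 mm) reach 30 mm above the deck. Clear width between the rails 134 mm: 12 mm on each side of the mould. Frame: the bench's
- rail_right: mirror image of the left rail, at bench y = -73 mm. A yellow collar on each rail (bench x = 235 to 245 mm) marks where the mould's leading face stands, at x = 240 mm, when the pour hole is under the spout. Frame: the bench's
- filler: fixed slip filler at the end of the lane: blue pedestal (bench x = 320 to 400 mm) and a steel swan-neck pipe, 20 mm thick, that comes back over the lane's centre line and turns down into a brass spout; up to 220 mm above the table, its valve's red lever to 245 mm. Nothing of it lies at bench x below 185 mm. Frame: the bench's
- spout_tip (a point): centre of the lower end of the brass spout, on the lane's centre line at bench x = 200 mm, 125 mm above the table: 25 mm above the top of the mould that stands under it
- cup_blue: empty blue plastic cup, 66 mm across, 75 mm tall, standing on the table just beyond the bench, along the right rail. Origin at the centre of its foot
- cup_teal: empty green plastic cup, like the blue one, also just beyond the bench
- bottle_a: small glazed bottle, white with blue foot and a crooked neck, 70 mm across, 142 mm tall, on the table between the robot and the filler end of the bench. Origin under its centre
- bottle_b: a second bottle like bottle_a, beside it
- mug: terracotta mug, 80 mm across, 85 mm tall, on the table just beyond the bench, near the cups. Origin under its centre
- mallet: rubber mallet with wooden handle lying on the table to the right of the bench, 240 mm long, 52 mm tall. Origin under its handle
- tub: yellow plastic tub with a brush in it, 170 by 130 by 45 mm, on the table to the right of the bench. Origin under its centre
- spare_mould: second, shorter and taller plaster mould, 120 by 100 by 90 mm, on the table to the left of the bench. Origin under its centre

How it is judged:
By the outcome, as a careful person would: the job done as asked, in the order asked, and still so for the second after the job is handed in, with the robot touching nothing.
It also fails if it takes over 72 s, if anything falls off the work surface, if the arm or the gripper's body presses on something with over 40 N, if the wrist force passes 120 N, or if a joint passes its speed limit or range.

### The arm

A 6-joint arm with a two-finger parallel gripper is mounted at the origin on the work surface. World frame = base frame: x ahead of the robot, y to its left, z up, the work surface at z = 0. Lengths are in m, angles in degrees, forces in N, time in s.
With the tool pointing down it reaches from about 0.3 to 0.825 m from the base axis. Payload 5.4 kg.
Tool frame: the origin (TCP) lies on the centre line of the jaws, within the pads' length; the fingertips stand 19 mm ahead of it and the grasp point (between the pads) is the TCP; z points along the fingers, y is the line along which they close (so a half turn about z gives the same grasp; the last joint's range is limited). The gripper opens to 92 mm and grips with 3 to 60 N. Pads are 20 mm wide; open, the fingers measure 128 mm over their backs; the gripper's body (75 mm by 189 mm) begins 69 mm behind the grasp point.
Start: joints at [-76.209, 9.076, 91.501, -0, 79.423, -12.038], TCP at [0.25, -0.518, 0.234] pointing down, gripper open.
Joint ranges: [-166.64, 166.64], [-54.1, 131.32], [10.49, 154.53], [-73.88, 253.88], [9.74, 151.15], [-171.62, 171.62]. Speed limits (degrees/s): [147.25, 147.25, 180, 180, 180, 180].

### API

Orientations are given as [roll, pitch, yaw] about the fixed x, y, z axes, in that order (R = Rz(yaw) Ry(pitch) Rx(roll)).
In Python, from rig import arm gives the robot as it stands. The module is installed in compiled form; this text tells all that it offers.
- The arm moves only by the shell command python3 -m inch 'ROWS' [FORCE]. ROWS is JSON, a list of rows, each a list of 3 entries, a list of its own where there are three numbers: the shift along the tool's x, y, z in cm, then the turn about the tool's z in rad, then the opening, from 0 (shut) to 1 (fully open). In form: [[[tx, ty, tz], roll, grip], ...]. A call has 1 to 10 rows; each row shifts and turns the commanded pose from where the row before left it, along the tool's axes as they then stand; what a row does not reach is not made up. A row lasts 1/12 s, in which the tool goes at most 41.7 mm and 7.16 degrees, less where a joint would pass 70% of its speed; a pose out of reach is approached as far as the arm can. A call with a gripper value outside its range is refused whole. The fingers move at their own pace and stop on an object; FORCE is the grip in N (left out, the last holds). Time passes only in rows, so rows that do not move let the fingers close. It gives the time, the measured TCP pose, the force, the opening and the grip force at its end, in the units of the state.
- arm.state(): the state, without advancing time (a new reading comes with each control period).
- arm.snapshot(name): name is "side" or "top" or "wrist"; returns a dict with "img" (480x640x3 uint8, red, green, blue), "fx", "fy", "cx", "cy" (pixels), "R" (3x3) and "t" (3): a world point X has camera coordinates R X + t. Camera axes: x right, y down, z forward; pixel columns grow to the right and rows downward; lengths in m; the calibration is good to about 2 mm. A picture is of the moment at which its call begins. There is no depth.
- arm.job_done(): hands the job in; it is judged then, once.
The state is a dict: "t": time; "joint_positions": joint angles; "qd": joint speeds; "effort": joint torques, N m; "tool_pos": TCP position; "tool_rot": TCP orientation; "wrist_force": force on the tool from outside, world axes, zero at the start; "ft_torque": the same for the moment, N m; "opening": finger opening in m; "gripper_force": force on a finger pad.
Only numpy, scipy, OpenCV 4.12 (cv2) and the standard library are available. Lean on these libraries where they do the work, as an engineer would, in place of code of your own. Each camera call takes 0.05 s, during which the arm holds its last target. There are 200 camera calls.

## Working session

There is one attempt and no reset: what is moved stays moved. The work goes in short steps, Python scripts to look and compute and a shell command to move; the robot and the scene stay as the last step left them, time stands still between calls to the robot, and variables do not carry over. Pictures are saved under pics/ and viewed, at most 10 in all, crops included, and the job is handed in when it is done.

```bash
mkdir -p pics
python3 - <<'E'
from rig import arm
import cv2,numpy as np
s=arm.state();print(s['t'],s['tool_pos'],s['tool_rot'],s['opening'])
for n in ['top','side']:
    d=arm.snapshot(n);cv2.imwrite(f'pics/{n}0.png',d['img'][:,:,::-1])
    print(n,d['fx'],d['cx'],d['cy'],np.round(d['R'],3).tolist(),np.round(d['t'],3))
E
```

```text
0.0 [ 0.25036616 -0.51698608  0.23264673] [-1.79897939e+02 -2.22950214e-02  2.58271321e+01] 0.09188952903306673
top 536.1274822084999 316.95180387443077 241.30270705871231 [[-0.023, -1.0, -0.007], [-0.997, 0.023, -0.077], [0.077, 0.005, -0.997]] [0.035 0.547 1.493]
side 540.0405497788379 318.8804705238634 244.81588850749893 [[0.986, -0.168, 0.02], [-0.082, -0.578, -0.812], [0.148, 0.799, -0.583]] [-0.511  0.124  1.559]
```

View pics/top0.png

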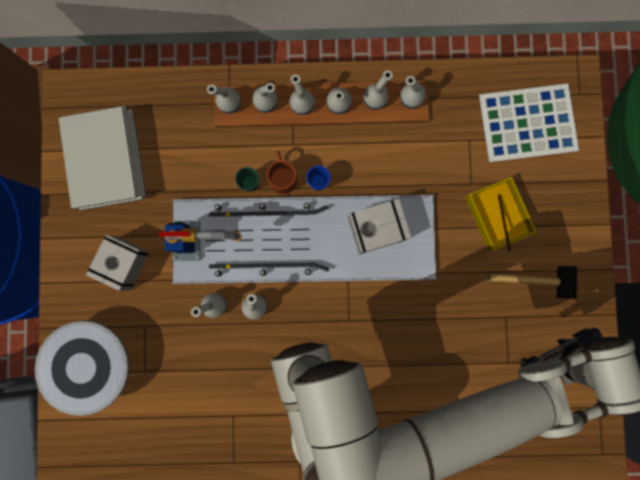

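View pics/side0.png

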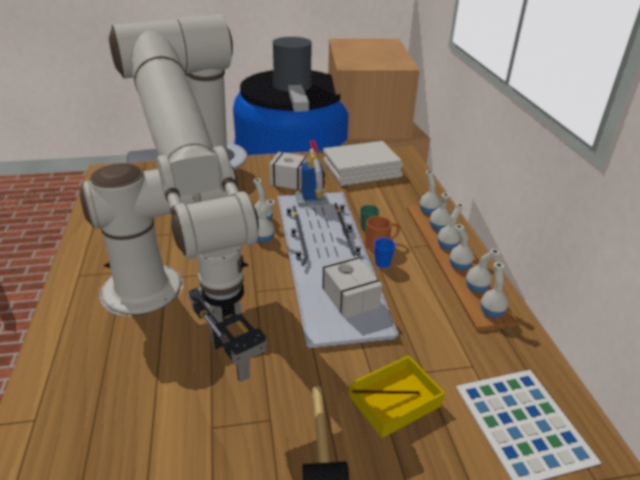

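The top view shows the deck at (173–436, 195–284), the mould at about (380,225) with its hole at (369,229), and the rails starting near x=330 px. The lane runs to image left (world +y), and the side view agrees.

```bash
cat > h.py <<'E'
import numpy as np,cv2
from rig import arm
def ray(d,uv,z):
    uv=np.atleast_2d(np.float64(uv)); R=np.array(d['R']);t=np.array(d['t'])
    c=-R.T@t; v=np.c_[(uv[:,0]-d['cx'])/d['fx'],(uv[:,1]-d['cy'])/d['fy'],np.ones(len(uv))]@R
    return (c+v*((z-c[2])/v[:,2])[:,None])[:,:2]
E
python3 - <<'E'
from h import *
d=arm.snapshot('top');im=d['img'];hsv=cv2.cvtColor(im,cv2.COLOR_RGB2HSV)
roi=np.zeros(im.shape[:2],np.uint8);roi[185:295,160:450]=255
f=im.astype(int)
# deck: bluish grey ; mould: warm white
deck=((f[:,:,2]-f[:,:,0]>4)&(f[:,:,2]>60)).astype(np.uint8)*255&roi
mould=((f[:,:,0]-f[:,:,2]>6)&(f[:,:,0]>120)&(hsv[:,:,1]<70)).astype(np.uint8)*255&roi
mould=cv2.morphologyEx(mould,cv2.MORPH_OPEN,np.ones((3,3)))
col=cv2.inRange(hsv,(18,120,90),(35,255,255))&roi
deck=cv2.morphologyEx(deck,cv2.MORPH_CLOSE,np.ones((5,5)))
vis=im[:,:,::-1].copy()
for m,c in ((deck,(255,0,0)),(mould,(0,255,0)),(col,(0,255,255))):
    cs,_=cv2.findContours(m,0,2);cv2.drawContours(vis,cs,-1,c,1)
    for k in cs:
        if cv2.contourArea(k)>(300 if c!=(0,255,255) else 3):
            r=cv2.minAreaRect(k);print(c,cv2.contourArea(k),r,'\n',np.round(ray(d,cv2.boxPoints(r),{255:.02,0:.1}[c[0]]if c[2]==0 else .038),4).tolist())
cv2.imwrite('pics/m.png',cv2.resize(vis[180:300,155:455],None,fx=2.6,fy=2.6,interpolation=cv2.INTER_CUBIC))
E
```

```text
(255, 0, 0) 19915.5 ((298.71734619140625, 238.7266845703125), (82.31977081298828, 269.7088928222656), 89.03443908691406) 
 [[0.676, 0.4583], [0.6708, -0.3092], [0.4375, -0.304], [0.442, 0.4545]]
(0, 255, 0) 1206.5 ((377.8815612792969, 225.95843505859375), (41.004051208496094, 36.93878173828125), 72.47442626953125) 
 [[0.6179, -0.0791], [0.6458, -0.1746], [0.5395, -0.2041], [0.5119, -0.1091]]
(0, 255, 255) 11.0 ((227.5, 266.0), (4.0, 3.0), 90.0) 
 [[0.4885, 0.2777], [0.4883, 0.2693], [0.4771, 0.2694], [0.4773, 0.2778]]
(0, 255, 255) 11.5 ((172.2027130126953, 240.7162322998047), (2.794782876968384, 8.055550575256348), 80.53767395019531) 
 [[0.5594, 0.4395], [0.5626, 0.4173], [0.5548, 0.416], [0.5516, 0.4383]]
(0, 255, 255) 59.5 ((187.5, 237.0), (8.0, 13.0), 90.0) 
 [[0.5782, 0.403], [0.5773, 0.3666], [0.5548, 0.3667], [0.5557, 0.4031]]
```

View pics/m.png

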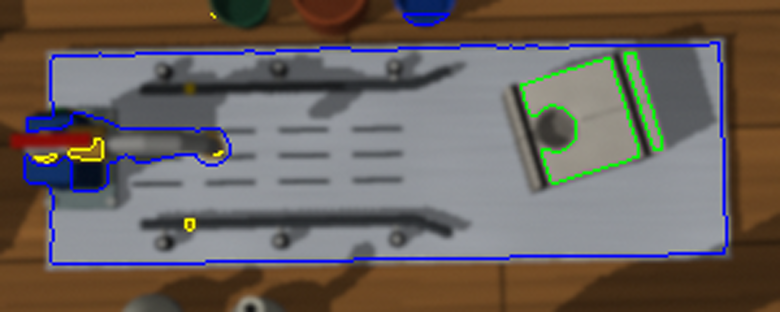

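The crop shows clean outlines: hole at px (369,229), straps skewed, deck edges sharp. Next I compute lane-frame poses.

```bash
cat > m.py <<'E'
from h import *
import sys
d=arm.snapshot('top');im=d['img'];f=im.astype(int)
deck=((f[:,:,2]-f[:,:,0]>4)&(f[:,:,2]>60))
cols=list(range(200,300))+list(range(325,420))
top=[];bot=[]
for c in cols:
    r=np.where(deck[185:295,c])[0]+185
    top.append((c,r.min()-.5));bot.append((c,r.max()+.5))
A=ray(d,top,.02);B=ray(d,bot,.02)
pa=np.polyfit(A[:,1],A[:,0],1);pb=np.polyfit(B[:,1],B[:,0],1)
ra=[];
for r in range(205,272):
    c=np.where(deck[r,300:450])[0]+300
    ra.append((c.max()+.5,r))
E=ray(d,ra,.02)
pe=np.median(E[:,1])
p=(pa+pb)/2;yaw=90-np.degrees(np.arctan(p[0]))
print('edges',pa,pb,'yaw',yaw,'right end y',pe, 'width',np.polyval(pa-pb,0))
g=cv2.cvtColor(im,cv2.COLOR_RGB2GRAY)
h=(g<105)&(f[:,:,0]>=f[:,:,2]-3)
w=np.zeros_like(h);w[219:240,361:378]=1
m=h&w;ys,xs=np.where(m);print('hole px',xs.mean(),ys.mean(),len(xs))
ex=np.array([np.cos(np.radians(yaw)),np.sin(np.radians(yaw))]);ey=np.array([-ex[1],ex[0]])
y0=pe+.340;O=np.array([np.polyval(p,y0),y0]);print('O',O)
tob=lambda P:np.c_[(P-O)@ex,(P-O)@ey]*1000
ck=lambda n,u,z:print(n,np.round(tob(ray(d,u,z)),1).tolist())
ck('collar L',(227.5,266),.038);ck('spout tip px',((222/2.6+155,150/2.6+180)),.125)
ck('hole',(xs.mean(),ys.mean()),.1);ck('hole eye',(369.2,229.2),.1)
ck('corners',np.array([(503,93),(540,190),(663,150),(625,50)])/2.6+(155,180),.1)
np.save('O.npy',np.r_[O,yaw])
E
python3 m.py
```

```text
edges [0.01926823 0.66892894] [0.00559058 0.4394112 ] yaw 89.28788423528933 right end y -0.3055668913477582 width 0.2295177414072791
hole px 367.35135135135135 229.6054054054054 185
O [0.55459805 0.03443311]
collar L [[238.2, 74.8]]
spout tip px [[189.3, 3.5]]
hole [[-147.5, -16.7]]
hole eye [[-152.4, -17.7]]
corners [[-97.4, -54.6], [-133.9, 46.1], [-261.1, 6.3], [-224.3, -98.0]]
```

```bash
cat > go.py <<'E'
from h import *
import sys
from scipy.spatial.transform import Rotation as Ro
ox,oy,yaw=np.load('O.npy');a=np.radians(yaw);ex=np.array([np.cos(a),np.sin(a)]);ey=np.array([-ex[1],ex[0]])
def pose():
    s=arm.state();p=s['tool_pos'];b=(np.array(p[:2])-[ox,oy])
    return s,p,np.array([b@ex,b@ey])*1000,s['tool_rot'][2]-yaw
if __name__=='__main__':
    s,p,b,th=pose();print('t',round(s['t'],2),'bench',b.round(1),'th',round(th,2),'z',round(p[2],4),'op',round(s['opening'],4),'F',np.round(s['wrist_force'],1),'rot',np.round(s['tool_rot'],1))
    if len(sys.argv)>1:
        x,y,t,z=map(float,sys.argv[1:5])
        w=np.r_[np.array([ox,oy])+x/1000*ex+y/1000*ey,z]
        R=Ro.from_euler('xyz',s['tool_rot'],degrees=True)
        print('world',w.round(3),'shift cm',(R.inv().apply(w-p)*100).round(2),'roll',round(-np.radians(t-th),3))
E
python3 go.py -285 -58 17 0.2
```

```text
t 0.2 bench [-555.4  297.3] th -63.46 z 0.233 op 0.0918 F [-0.5 -0.1 -0.6] rot [-179.9   -0.    25.8]
world [ 0.609 -0.251  0.2  ] shift cm [43.87 -8.31  3.32] roll -1.404
```

```bash
python3 -m inch '[[[3.7,-0.7,0],0,0.65],[[3.7,-0.7,0],0,0.65],[[3.7,-0.7,0],0,0.65],[[3.7,-0.7,0],0,0.65],[[3.7,-0.7,0],0,0.65],[[3.7,-0.7,0],0,0.65],[[3.7,-0.7,0],0,0.65],[[3.7,-0.7,0],0,0.65],[[3.7,-0.7,0],0,0.65],[[3.7,-0.7,0],0,0.65]]' 20
python3 -m inch '[[[3.4,-0.7,0],0,0.65],[[3.4,-0.7,0],0,0.65],[[0,0,0.8],-0.12,0.65],[[0,0,0.8],-0.12,0.65],[[0,0,0.8],-0.12,0.65],[[0,0,0.8],-0.12,0.65],[[0,0,0],-0.12,0.65],[[0,0,0],-0.12,0.65],[[0,0,0],-0.12,0.65],[[0,0,0],-0.12,0.65]]'
python3 -m inch '[[[0,0,0],-0.12,0.65],[[0,0,0],-0.12,0.65],[[0,0,0],-0.12,0.65],[[0,0,0],-0.08,0.65],[[0,0,0],0,0.65]]'
python3 go.py -285 -58 17 0.067
```

```text
t: 1.03
tool_pos: [0.5543, -0.2919, 0.2334]
tool_rot: [-180.0, 0.0, 25.8]
wrist_force: [-0.1, -1.0, -0.2]
opening: 0.0595
gripper_force: 0.0
t: 1.87
tool_pos: [0.608, -0.251, 0.2011]
tool_rot: [-180.0, -0.0, 81.2]
wrist_force: [0.8, 0.7, -0.5]
opening: 0.0599
gripper_force: 0.0
t: 2.28
tool_pos: [0.608, -0.251, 0.2012]
tool_rot: [-180.0, -0.0, 106.2]
wrist_force: [-0.2, -0.3, 0.8]
opening: 0.0595
gripper_force: 0.0
t 2.28 bench [-284.8  -56.9] th 16.86 z 0.2012 op 0.0595 F [-0.2 -0.3  0.8] rot [-180.    -0.   106.2]
world [ 0.609 -0.251  0.067] shift cm [-0.06  0.1  13.42] roll -0.002
```

```bash
python3 -m inch '[[[0,0,2.5],0,0.65],[[0,0,2.5],0,0.65],[[0,0,2.5],0,0.65],[[0,0,2.5],0,0.65],[[0,0,2.0],0,0.65],[[0,0,1.4],0,0.65],[[0,0,0],0,0.65],[[0,0,0],0,0.65]]'
python3 - <<'E'
from h import *
a=[arm.snapshot(n)['img'][:,:,::-1] for n in('top','wrist')]
cv2.imwrite('pics/2.png',np.hstack([cv2.resize(a[0][180:300,290:450],(480,360),interpolation=2),cv2.resize(a[1],(320,240))]) if 0 else np.vstack([cv2.resize(a[0][180:300,160:460],(640,256),interpolation=2),cv2.resize(a[1],(453,340)).copy() if 0 else cv2.copyMakeBorder(cv2.resize(a[1],(453,340)),0,0,0,187,0)]))
E
```

```text
t: 2.95
tool_pos: [0.6079, -0.2509, 0.0673]
tool_rot: [-180.0, -0.1, 106.0]
wrist_force: [-0.0, -0.4, 0.3]
opening: 0.0598
gripper_force: 0.0
```

View pics/2.png

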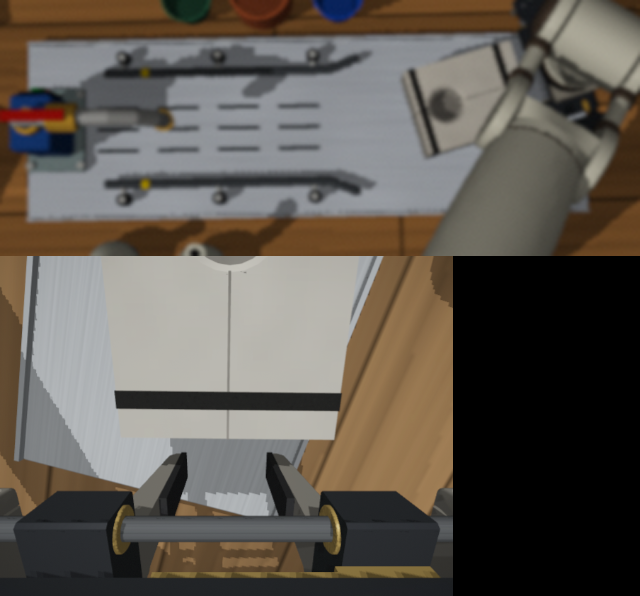

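Wrist view: rear of the mould with its strap at (115–340, ~396) and centre line at column 229, midway between the fingers (226). The top view shows a clear gap, still free of contact. The wrist camera will guide the push.

```bash
cat > w.py <<'E'
from go import *
def meas(save=None):
    s,p,b,th=pose()
    d=arm.snapshot('wrist');im=d['img'];f=im.astype(int)
    if save:cv2.imwrite(save,im[:,:,::-1])
    g=cv2.cvtColor(im,cv2.COLOR_RGB2GRAY)
    n,l,st,ce=cv2.connectedComponentsWithStats((g<60).astype(np.uint8))
    k=[i for i in range(1,n) if st[i,2]>200 and st[i,3]<70 and st[i,1]>40 and st[i,1]+st[i,3]<300]
    if not k: print('no strap',[tuple(x) for x in st if x[4]>300]);return
    k=max(k,key=lambda i:st[i,4])
    x0,w=st[k,0],st[k,2];up=[];lo=[];re=[]
    white=(f[:,:,0]>120)&(f[:,:,0]-f[:,:,2]>3)
    for c in range(x0+10,x0+w-10,4):
        r=np.where(l[:,c]==k)[0]
        if len(r)==0: continue
        up.append((c,r.min()-.5));lo.append((c,r.max()+.5))
        q=r.max()+4
        while q<479 and white[q,c]:q+=1
        re.append((c,q-.5))
    tob=lambda u,z=.1:(lambda P:np.c_[P@ex,P@ey]*1000)(ray(d,u,z)-[ox,oy])
    U,L,E=tob(up),tob(lo),tob(re)
    med=np.median(np.array(re)[:,1]-np.array(lo)[:,1]); ok=np.abs(np.array(re)[:,1]-np.array(lo)[:,1]-med)<6
    E=E[ok]
    fit=lambda P:np.polyfit(P[:,1],P[:,0],1)
    ang=[-np.degrees(np.arctan(fit(P)[0])) for P in(U,L,E)]
    rows=np.where(l==k);left=(x0-.5,rows[0][rows[1]<x0+3].mean());right=(x0+w-.5,rows[0][rows[1]>x0+w-4].mean())
    ends=tob([left,right]);wid=np.linalg.norm(ends[0]-ends[1]);mid=ends.mean(0)
    t=np.radians(np.mean(ang[:2]));n_=np.array([np.cos(t),np.sin(t)]);
    rear=mid+n_*np.median((E-mid)@n_)
    cen=rear+70*n_
    print('tool',b.round(1),'th',round(th,2),'| strap yaw',np.round(ang,2),'width',wid.round(1),'rear d',round(float(np.median((E-mid)@n_)),1),'MOULD centre',cen.round(1),'gap',round(float((rear-b)@n_),1),'lat tool vs mould',round(float((b-cen)@[-n_[1],n_[0]]),1),'F',np.round(s['wrist_force'],1),'t',round(s['t'],2))
    return d
if __name__=='__main__': meas(sys.argv[1] if len(sys.argv)>1 else None)
E
python3 w.py
```

```text
tool [-285.5  -58.2] th 16.72 | strap yaw [16.08 16.1  15.94] width 111.5 rear d -20.7 MOULD centre [-182.5  -27.6] gap 37.4 lat tool vs mould -0.9 F [1.1 0.4 0.7] t 3.05
```

```bash
python3 -m inch '[[[0.6,-0.09,0],0.011,0.65],[[0.6,0,0],0,0.65],[[0.6,0,0],0,0.65],[[0.5,0,0],0,0.65],[[0.3,0,0],0,0.65],[[0.3,0,0],0,0.65],[[0.2,0,0],0,0.65],[[0.2,0,0],0,0.65],[[0,0,0],0,0.65]]'; python3 w.py
```

```text
t: 3.85
tool_pos: [0.5985, -0.2198, 0.0678]
tool_rot: [180.0, 0.0, 105.4]
wrist_force: [1.3, -3.4, -0.1]
opening: 0.0599
gripper_force: 1.6
tool [-253.6  -47.1] th 16.12 | strap yaw [16.14 16.14 16.05] width 111.7 rear d -20.4 MOULD centre [-176.   -25.6] gap 10.5 lat tool vs mould 0.9 F [ 1.3 -3.4 -0.1] t 3.85
```

```bash
python3 -m inch '[[[0.3,-0.04,0],0,0.65],[[0.5,-0.07,0],0,0.65],[[0.5,-0.07,0],0,0.65],[[0.5,-0.07,0],0,0.65],[[0.5,-0.07,0],0,0.65],[[0.5,-0.07,0],0,0.65],[[0.5,-0.07,0],0,0.65],[[0.3,-0.04,0],0,0.65],[[0,0,0],0,0.65]]'; python3 w.py
```

```text
t: 4.65
tool_pos: [0.5838, -0.1851, 0.0677]
tool_rot: [-180.0, -0.1, 105.4]
wrist_force: [0.8, -1.1, 2.0]
opening: 0.0595
gripper_force: 0.7
tool [-219.2  -31.9] th 16.16 | strap yaw [16.18 16.18 16.05] width 111.6 rear d -20.7 MOULD centre [-141.6  -10.3] gap 10.5 lat tool vs mould 0.9 F [ 0.8 -1.1  2. ] t 4.65
```

```bash
python3 -m inch '[[[0.52,-0.155,0],0.02,0.65],[[0.52,-0.155,0],0.02,0.65],[[0.52,-0.155,0],0.02,0.65],[[0.52,-0.155,0],0.02,0.65],[[0.52,-0.155,0],0.02,0.65],[[0.52,-0.155,0],0.02,0.65],[[0.52,-0.155,0],0.02,0.65],[[0,0,0],0,0.65]]'; python3 w.py pics/w3.png
```

```text
t: 5.37
tool_pos: [0.5652, -0.1521, 0.0675]
tool_rot: [-179.9, -0.0, 97.3]
wrist_force: [-0.9, -1.4, 1.3]
opening: 0.0599
gripper_force: 0.8
tool [-186.4  -13. ] th 8.05 | strap yaw [7.92 8.09 7.98] width 111.5 rear d -20.5 MOULD centre [-106.6   -2.7] gap 10.5 lat tool vs mould 0.9 F [-0.9 -1.4  1.3] t 5.37
```

View pics/w3.png

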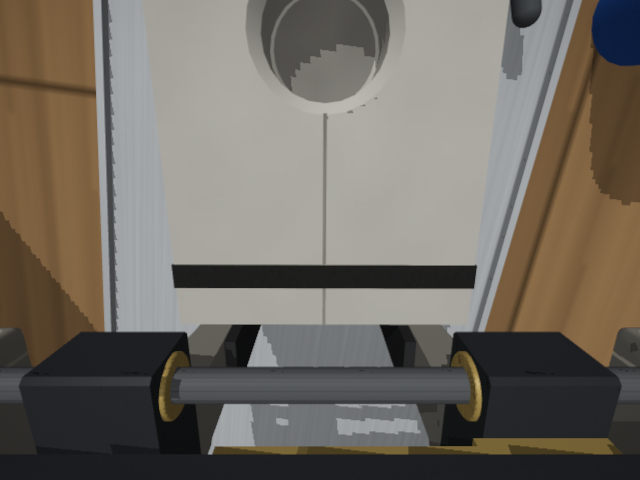

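The wrist view shows the mould seated flat on both fingers, with wood/deck edges at about x=100 px (left) and (575,0)–(490,320) on the right. I'll use these to refine the lane's direction and centre.

```bash
cat > lane.py <<'E'
from go import *
def lane(d):
    im=d['img'];hsv=cv2.cvtColor(im,cv2.COLOR_RGB2HSV);wood=(hsv[:,:,1]>80)
    tob=lambda u,z:(lambda P:np.c_[P@ex,P@ey]*1000)(ray(d,u,z)-[ox,oy])
    out=[]
    for side in(0,1):
        u=[]
        for r in range(0,320,3):
            if side==0:
                c=np.where(~wood[r,:250]&(np.arange(250)>20))[0]; c=c[c>20]
                if len(c) and wood[r,:c[0]-2].mean()>.9:u.append((c[0]-.5,r))
            else:
                c=np.where(~wood[r,400:620])[0]+400
                if len(c) and wood[r,c[-1]+3:].mean()>.9 :u.append((c[-1]+.5,r))
        if len(u)<10: print('few',side,len(u));continue
        P=tob(u,.02)
        for _ in range(3):
            k=np.polyfit(P[:,0],P[:,1],1);e=P[:,1]-np.polyval(k,P[:,0]);P=P[np.abs(e)<max(1.,1.5*np.median(abs(e)))]
        out.append(k);print('edge',side,len(P),'x',P[:,0].min().round(),P[:,0].max().round(),'slope deg',np.degrees(k[0]).round(2),'y at x=-100,0:',np.polyval(k,[-100,0]).round(1))
    if len(out)==2: m=(out[0]+out[1])/2; print('mid slope',np.degrees(m[0]).round(2),'y at -100,0,100',np.polyval(m,[-100,0,100]).round(1),'width',out[0][1]-out[1][1])
if __name__=='__main__':
    lane(arm.snapshot('wrist'))
    d=arm.snapshot('top');f=d['img'].astype(int)
    # rails in top: dark centroid per column, straight part
    g=cv2.cvtColor(d['img'],cv2.COLOR_RGB2GRAY).astype(float)
    for r0,r1 in((206,222),(259,274)):
        u=[]
        for c in list(range(232,256))+list(range(270,300)):
            w=np.clip(75-g[r0:r1,c],0,None)
            if w.sum()>20:u.append((c,(w*np.arange(r0,r1)).sum()/w.sum()))
        P=(lambda P:np.c_[P@ex,P@ey]*1000)(ray(d,u,.038)-[ox,oy]);k=np.polyfit(P[:,0],P[:,1],1)
        print('rail top view',len(u),np.degrees(k[0]).round(2),np.polyval(k,[0,100,240]).round(1),'std',np.std(P[:,1]-np.polyval(k,P[:,0])).round(2))
E
python3 lane.py
```

```text
edge 0 107 x -235.0 -57.0 slope deg 0.3 y at x=-100,0: [120.9 121.5]
edge 1 53 x -194.0 -97.0 slope deg -1.75 y at x=-100,0: [-124.2 -127.2]
mid slope -0.72 y at -100,0,100 [-1.6 -2.9 -4.1] width 248.6718258679445
rail top view 54 0.48 [-74.2 -73.4 -72.2] std 0.65
rail top view 54 0.4 [71.  71.7 72.7] std 0.25
```

```bash
python3 - <<'E'
import numpy as np
o=np.load('O.npy');a=np.radians(o[2]);ey=np.array([-np.sin(a),np.cos(a)])
o[:2]+=-.0016*ey;o[2]+=.44;np.save('O.npy',o);print(o)
E
python3 w.py
```

```text
[5.56197930e-01 3.44132231e-02 8.97278842e+01]
tool [-186.6  -10.1] th 7.67 | strap yaw [7.43 7.65 7.45] width 111.6 rear d -20.7 MOULD centre [-106.7   -0.5] gap 10.4 lat tool vs mould 1.0 F [ 0.7 -0.5 -0.8] t 5.52
```

```bash
python3 -m inch '[[[0.6,-0.07,0],0.019,0.65],[[0.6,-0.085,0],0.019,0.65],[[0.6,-0.095,0],0.019,0.65],[[0.6,-0.105,0],0.019,0.65],[[0.6,-0.12,0],0.019,0.65],[[0.6,-0.13,0],0.019,0.65],[[0.6,-0.14,0],0.019,0.65],[[0,0,0],0,0.65]]'; python3 w.py pics/w4.png
```

```text
t: 6.23
tool_pos: [0.555, -0.1109, 0.0673]
tool_rot: [-179.9, -0.0, 89.8]
wrist_force: [-0.1, -0.8, 0.1]
opening: 0.0601
gripper_force: 0.2
tool [-145.3    0.5] th 0.04 | strap yaw [-0.01  0.01 -0.08] width 111.6 rear d -20.9 MOULD centre [-65.1  -0.3] gap 10.2 lat tool vs mould 0.8 F [-0.1 -0.8  0.1] t 6.23
```

View pics/w4.png

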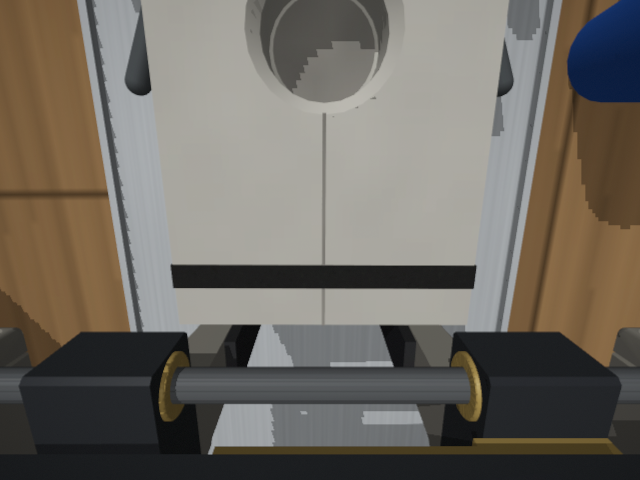

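The picture shows the rail ends at (138,95) and (504,95), level with each other, so the mould is square. The visible parts look slightly uneven, so I'll cast those edges onto the rail height.

Run:
```python
from go import *
d=arm.snapshot('wrist');im=d['img'];g=cv2.cvtColor(im,cv2.COLOR_RGB2GRAY).astype(int)
hsv=cv2.cvtColor(im,cv2.COLOR_RGB2HSV)
tob=lambda u,z:((lambda P:np.c_[P@ex,P@ey]*1000)(ray(d,u,z)-[ox,oy])).round(1)
for r in(40,60,75,85):
    L=np.where(g[r,110:170]<90)[0]+110;R=np.where(g[r,480:530]<90)[0]+480
    print(r,L.min(),L.max(),R.min(),R.max(),tob([(L.min()-.5,r),(R.max()+.5,r)],.038).tolist())
c=-np.array(d['R']).T@d['t'];print('cam',c)
```

```text
Traceback (most recent call last):
ValueError: zero-size array to reduction operation minimum which has no identity
```

Run:
```python
from go import *
d=arm.snapshot('wrist');im=d['img'];g=cv2.cvtColor(im,cv2.COLOR_RGB2GRAY).astype(int)
tob=lambda u,z:((lambda P:np.c_[P@ex,P@ey]*1000)(ray(d,u,z)-[ox,oy])).round(1)
for r in(45,70,85):
    print(r,'L',g[r,118:160:2].tolist(),'R',g[r,490:520:2].tolist())
c=-np.array(d['R']).T@d['t'];b=c[:2]-[ox,oy];print('cam bench',b@ex,b@ey,c[2])
print(tob([(125,80),(513,80),(152,80),(153,90),(499,90)],.038).tolist(),tob([(153,90),(499,90)],.1).tolist())
```

```text
45 L [162, 161, 160, 162, 163, 162, 160, 87, 72, 73, 73, 72, 68, 65, 144, 161, 160, 161, 161, 161, 161] R [166, 166, 166, 166, 166, 166, 152, 61, 136, 155, 155, 153, 151, 152, 154]
70 L [164, 164, 164, 163, 102, 73, 73, 73, 71, 69, 65, 59, 54, 49, 44, 48, 161, 161, 161, 161, 162] R [167, 167, 167, 166, 167, 84, 71, 70, 70, 66, 62, 143, 155, 157, 158]
85 L [166, 165, 165, 164, 103, 55, 56, 56, 55, 52, 49, 47, 43, 38, 35, 31, 69, 162, 162, 162, 162] R [166, 166, 167, 167, 76, 61, 60, 61, 59, 55, 50, 103, 158, 159, 153]
cam bench -0.07055757028962832 0.0007008863692444041 0.21827156173235815
[[-38.8, 94.7], [-38.6, -91.9], [-38.8, 81.7], [-43.3, 81.8], [-43.0, -85.8]] [[-52.7, 53.9], [-52.5, -56.1]]
```

The mould is about 1–2 mm right of the rails' centre. I'll push on with a slight drift to the left and recheck alongside the rails.

```bash
python3 -m inch '[[[0.5,0,0],0,0.65],[[0.9,-0.02,0],0,0.65],[[0.9,-0.02,0],0,0.65],[[0.9,-0.02,0],0,0.65],[[0.9,-0.02,0],0,0.65],[[0.9,-0.02,0],0,0.65],[[0.9,-0.02,0],0,0.65],[[0.9,-0.02,0],0,0.65],[[0.6,-0.01,0],0,0.65],[[0,0,0],0,0.65]]'; python3 w.py pics/w5.png
python3 - <<'E'
from go import *
d=arm.snapshot('wrist');g=cv2.cvtColor(d['img'],cv2.COLOR_RGB2GRAY).astype(int)
tob=lambda u,z:((lambda P:np.c_[P@ex,P@ey]*1000)(ray(d,u,z)-[ox,oy])).round(1)
for r in (60,120,180,240): 
    L=np.where(g[r,60:300]<70)[0]+60;R=np.where(g[r,350:600]<70)[0]+350
    L=L[L<180];R=R[R>460]
    if len(L) and len(R):print(r,L.min(),L.max(),R.min(),R.max(),tob([(L.min()-.5,r),(R.max()+.5,r)],.038).tolist())
E
```

```text
t: 7.22
tool_pos: [0.554, -0.0355, 0.0675]
tool_rot: [-180.0, -0.1, 89.8]
wrist_force: [-0.3, 0.1, -0.9]
opening: 0.0597
gripper_force: 0.0
tool [-69.9   1.9] th 0.11 | strap yaw [0.15 0.15 0.05] width 111.5 rear d -20.6 MOULD centre [10.5  1.5] gap 10.4 lat tool vs mould 0.6 F [-0.3  0.1 -0.9] t 7.22
60 99 103 569 599 [[44.9, 107.6], [45.3, -130.5]]
120 108 147 497 572 [[18.0, 107.7], [18.4, -123.0]]
180 118 118 549 599 [[-11.4, 107.3], [-10.9, -142.9]]
240 153 167 477 599 [[-43.6, 93.2], [-43.1, -149.9]]
```

View pics/w5.png

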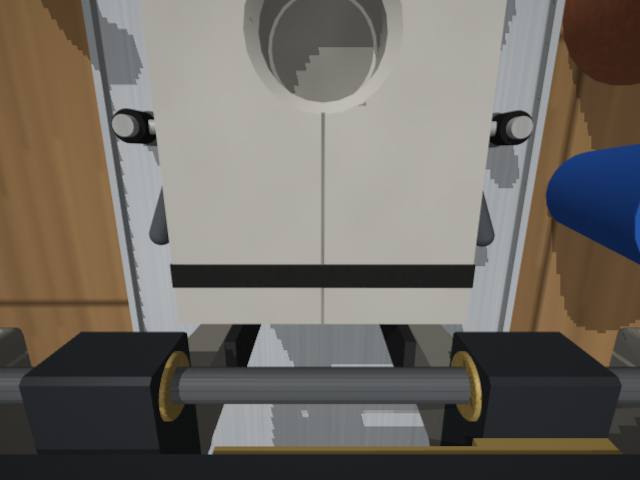

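The posts' tops are at (124,125) and (518,126), and the rail ends' outer edges are at about (149,235) and (495,235). It looks nearly symmetric around the mould, so I'll cast those.

Run:
```python
from go import *
d=arm.snapshot('wrist');g=cv2.cvtColor(d['img'],cv2.COLOR_RGB2GRAY).astype(int)
tob=lambda u,z:((lambda P:np.c_[P@ex,P@ey]*1000)(ray(d,u,z)-[ox,oy])).round(1).tolist()
print('posts',tob([(124,125),(518,126)],.05),'ends',tob([(149,235),(495,235)],.038))
row=g[150];e=np.abs(np.diff(row));print('edges row150',[(i,e[i]) for i in range(len(e)) if e[i]>12 and (140<i<180 or 470<i<510)])
row=g[200];e=np.abs(np.diff(row));print('row200',[(i,e[i]) for i in range(len(e)) if e[i]>12 and (140<i<180 or 470<i<510)])
```

```text
posts [[14.4, 93.2], [14.3, -90.1]] ends [[-41.3, 94.6], [-41.0, -92.9]]
edges row150 [(151, np.int64(31)), (152, np.int64(21)), (156, np.int64(38)), (485, np.int64(24)), (486, np.int64(28))]
row200 [(155, np.int64(47)), (156, np.int64(47)), (162, np.int64(63)), (163, np.int64(25)), (479, np.int64(39)), (480, np.int64(49)), (481, np.int64(13)), (484, np.int64(21)), (485, np.int64(61)), (486, np.int64(13))]
```

```bash
python3 -m inch '[[[0.5,0,0],0.001,0.65],[[0.9,0,0],0,0.65],[[0.9,0,0],0,0.65],[[0.9,0,0],0,0.65],[[0.9,0,0],0,0.65],[[0.9,0,0],0,0.65],[[0.9,0,0],0,0.65],[[0.6,0,0],0,0.65],[[0,0,0],0,0.65]]'; python3 w.py
python3 -m inch '[[[0.5,0,0],0,0.65],[[0.9,0,0],0,0.65],[[0.9,0,0],0,0.65],[[0.9,0,0],0,0.65],[[0.9,0,0],0,0.65],[[0.9,0,0],0,0.65],[[0.9,0,0],0,0.65],[[0.6,0,0],0,0.65],[[0.6,0,0],0,0.65],[[0,0,0],0,0.65]]'; python3 w.py
python3 - <<'E'
from h import *
a=arm.snapshot('top')['img'][185:290,170:330,::-1];b=arm.snapshot('wrist')['img'][:,:,::-1]
a=cv2.resize(a,(480,315),interpolation=cv2.INTER_CUBIC)
b=cv2.resize(b,(320,240))
o=np.zeros((315,800,3),np.uint8);o[:,:480]=a;o[:240,480:]=b;cv2.imwrite('pics/6.png',o)
E
```

```text
t: 8.12
tool_pos: [0.5547, 0.0287, 0.0678]
tool_rot: [180.0, -0.0, 89.7]
wrist_force: [-0.5, -0.4, 0.1]
opening: 0.0599
gripper_force: 0.0
tool [-5.7  1.5] th 0.02 | strap yaw [0.04 0.04 0.03] width 111.8 rear d -21.5 MOULD centre [74.7  1.5] gap 10.3 lat tool vs mould 0.0 F [-0.5 -0.4  0.1] t 8.12
t: 9.0
tool_pos: [0.5549, 0.0993, 0.0676]
tool_rot: [-180.0, -0.0, 89.7]
wrist_force: [-0.5, -0.3, -0.3]
opening: 0.0598
gripper_force: 0.0
tool [64.9  1.6] th -0.0 | strap yaw [ 0.02  0.02 -0.05] width 111.5 rear d -20.9 MOULD centre [144.9   1.4] gap 10.0 lat tool vs mould 0.2 F [-0.5 -0.3 -0.3] t 9.0
```

View pics/6.png

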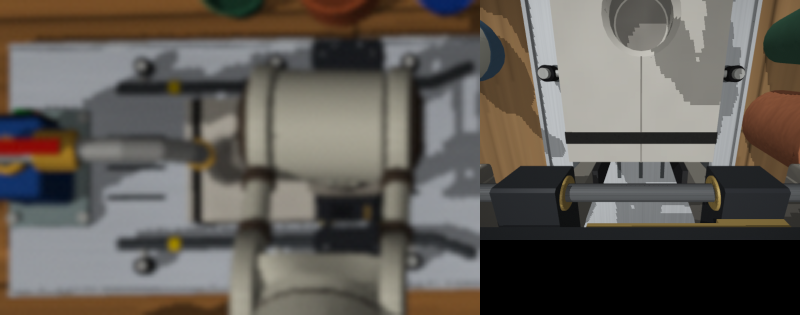

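Top view: collars at px (228,214) and (228,266.3), the front strap's middle at about px (235.7, 238), and the spout near (238,237). Wrist view: the middle posts sit symmetrically at (136,146) and (510,146).

```bash
python3 - <<'E'
from go import *
d=arm.snapshot('top');im=d['img'];hsv=cv2.cvtColor(im,cv2.COLOR_RGB2HSV);g=cv2.cvtColor(im,cv2.COLOR_RGB2GRAY).astype(float)
T=lambda d,u,z:((lambda P:np.c_[P@ex,P@ey]*1000)(ray(d,u,z)-[ox,oy])).round(1).tolist()
for r0,r1 in((208,220),(260,273)):
    s=np.zeros(g.shape);s[r0:r1,218:238]=np.clip(hsv[r0:r1,218:238,1].astype(float)-70,0,None)*(hsv[r0:r1,218:238,0]>17)*(hsv[r0:r1,218:238,0]<36)
    ys,xs=np.nonzero(s);w=s[ys,xs];u=(np.average(xs,weights=w),np.average(ys,weights=w));print('collar',np.round(u,1),T(d,u,.04))
for r in(225,250,254,256):
    seg=g[r,226:246];w=np.clip(90-seg,0,None)if r>240 else np.clip(70-seg,0,None)
    if w.sum()>0:
        c=(w*np.arange(226,246)).sum()/w.sum();print('strap',r,c.round(1),T(d,(c,r),.1),seg.astype(int).tolist())
dw=arm.snapshot('wrist');print('posts',T(dw,[(136,146),(510,146)],.05))
E
python3 w.py
```

```text
collar [227.6 213.6] [[237.5, -72.1]]
collar [227.7 265.8] [[238.0, 74.0]]
strap 225 235.0 [[207.4, -33.0]] [92, 91, 91, 92, 93, 97, 96, 76, 44, 23, 47, 85, 104, 107, 113, 124, 135, 145, 151, 155]
strap 250 235.3 [[206.9, 34.3]] [150, 155, 156, 155, 155, 155, 150, 129, 85, 42, 58, 110, 144, 153, 152, 153, 151, 151, 151, 151]
strap 254 235.3 [[206.9, 45.0]] [156, 156, 157, 156, 157, 156, 149, 128, 85, 42, 57, 110, 144, 153, 152, 151, 150, 149, 149, 149]
strap 256 235.3 [[206.9, 50.3]] [156, 156, 156, 156, 156, 155, 149, 127, 85, 42, 57, 111, 146, 154, 154, 152, 151, 150, 149, 149]
posts [[140.4, 88.9], [140.4, -87.5]]
tool [64.2  1.7] th -0.03 | strap yaw [-0.  0. -0.] width 111.6 rear d -20.8 MOULD centre [145.1   1.3] gap 10.9 lat tool vs mould 0.4 F [ 0.2 -0.3 -0. ] t 9.25
```

Run:
```python
from go import *
d=arm.snapshot('top');f=d['img'].astype(int)
T=lambda d,u,z:((lambda P:np.c_[P@ex,P@ey]*1000)(ray(d,u,z)-[ox,oy])).round(1).tolist()
for r in(222,250,254):print(r,(f[r,222:242,0]-f[r,222:242,2]).tolist(),f[r,222:242,0].tolist())
print(T(d,[(c,250) for c in(228,229,230,231,232)],.1),T(d,[(228,250),(230,250)],.02))
dw=arm.snapshot('wrist')
im=dw['img'];g=cv2.cvtColor(im,cv2.COLOR_RGB2GRAY)
# hole near edge & width in wrist view
for c in(316,320,330):print(c,g[60:125:4,c].tolist())
for x in (30,40,50): print('row',x,g[x,235:415:6].tolist())
```

```text
222 [-6, -6, -5, -5, -6, -6, -6, -4, -6, 0, 4, 6, 5, 1, 4, 8, 10, 10, 10, 11] [89, 89, 90, 89, 90, 89, 89, 90, 89, 93, 91, 74, 43, 21, 39, 72, 94, 99, 99, 98]
250 [-7, -8, -8, -9, -9, -9, -9, -10, -8, -4, 5, 11, 10, 5, 7, 13, 15, 16, 15, 15] [92, 94, 108, 131, 147, 152, 153, 152, 153, 154, 151, 131, 88, 44, 59, 115, 149, 158, 158, 157]
254 [-9, -10, -9, -9, -8, -9, -9, -9, -8, -3, 5, 10, 10, 5, 7, 12, 15, 15, 16, 15] [152, 152, 153, 153, 153, 154, 154, 154, 154, 155, 151, 131, 89, 44, 60, 115, 149, 157, 158, 156]
[[226.5, 33.9], [223.8, 33.9], [221.1, 34.0], [218.4, 34.0], [215.8, 34.1]] [[240.3, 28.7], [234.6, 28.9]]
316 [127, 127, 126, 125, 125, 125, 127, 127, 128, 129, 179, 189, 190, 182, 181, 181, 181]
320 [127, 127, 127, 127, 126, 128, 128, 128, 129, 130, 166, 191, 191, 148, 146, 146, 146]
330 [128, 128, 129, 129, 129, 130, 131, 131, 132, 132, 187, 193, 194, 182, 183, 182, 182]
row 30 [176, 176, 134, 131, 75, 74, 125, 85, 85, 86, 87, 87, 88, 88, 89, 89, 89, 86, 85, 83, 83, 84, 83, 123, 78, 100, 167, 166, 177, 177]
row 40 [177, 177, 140, 139, 88, 74, 100, 86, 86, 87, 87, 89, 89, 90, 90, 90, 88, 87, 84, 84, 84, 84, 83, 123, 97, 98, 114, 113, 147, 178]
row 50 [177, 177, 146, 145, 142, 77, 97, 86, 86, 86, 88, 88, 89, 88, 129, 130, 129, 127, 125, 124, 125, 124, 125, 171, 114, 115, 115, 114, 127, 127]
```

```bash
python3 -m inch '[[[0.3,0,0],0,0.65],[[0.5,0,0],0,0.65],[[0.5,0,0],0,0.65],[[0.4,0,0],0,0.65],[[0.2,0,0],0,0.65],[[0.1,0,0],0,0.65],[[0,0,0],0,0.65],[[0,0,0],0,0.65]]'; python3 w.py
cat > fr.py <<'E'
from go import *
d=arm.snapshot('top');f=d['img'].astype(int)
T=lambda d,u,z:((lambda P:np.c_[P@ex,P@ey]*1000)(ray(d,u,z)-[ox,oy])).round(1).tolist()
for r in(219,222,248,250,252,254):
    q=(f[r,216:236,0]-f[r,216:236,2]).astype(float)
    lo=np.median(q[:4]);i=[k for k in range(4,19) if q[k]>=lo+8][0]
    c=216+i-1+(lo+8-q[i-1])/(q[i]-q[i-1]);print(r,round(c,2),T(d,(c,r),.1),q.astype(int).tolist())
E
python3 fr.py
```

```text
t: 10.07
tool_pos: [0.5551, 0.1185, 0.0676]
tool_rot: [180.0, -0.0, 89.7]
wrist_force: [0.7, -4.1, -0.0]
opening: 0.0595
gripper_force: 1.8
tool [84.1  1.5] th -0.01 | strap yaw [ 0.01  0.01 -0.04] width 111.5 rear d -20.8 MOULD centre [164.1   1.4] gap 10.0 lat tool vs mould 0.2 F [ 0.7 -4.1 -0. ] t 10.07
219 224.33 [[235.9, -49.8]] [-6, -6, -6, -6, -6, -6, -6, -4, 1, 4, 6, 3, 2, 4, 8, 9, 10, 10, 9, 10]
222 224.5 [[235.5, -41.7]] [-7, -6, -5, -6, -6, -5, -7, -4, -1, 5, 6, 4, 2, 5, 7, 10, 12, 10, 11, 11]
248 224.12 [[236.8, 28.3]] [-8, -8, -9, -8, -8, -8, -9, -7, -1, 7, 10, 8, 4, 6, 12, 16, 15, 16, 16, 16]
250 224.0 [[237.2, 33.7]] [-6, -7, -7, -7, -6, -8, -8, -6, 1, 8, 11, 7, 3, 7, 12, 15, 15, 16, 16, 16]
252 224.12 [[236.9, 39.1]] [-9, -8, -8, -7, -9, -8, -8, -7, -1, 7, 11, 8, 3, 6, 12, 15, 15, 15, 16, 16]
254 223.93 [[237.4, 44.4]] [-10, -9, -9, -10, -9, -9, -10, -8, -1, 7, 10, 7, 3, 7, 12, 15, 16, 15, 16, 16]
```

```bash
python3 -m inch '[[[0.1,0,0],0,0.65],[[0.05,0,0],0,0.65],[[0,0,0],0,0.65],[[0,0,0],0,0.65]]'; python3 w.py; python3 fr.py | cut -c1-40
python3 -m inch '[[[-0.5,0,0],0,0.65],[[-1,0,0],0,0.65],[[-2,0,0],0,0.65],[[-3,0,0],0,0.65],[[-3,0,0],0,0.65],[[-3,0,0],0,0.65],[[-3,0,0],0,0.65],[[-3,0,0],0,0.65],[[-3,0,0],0,0.65],[[0,0,0],0,0.65]]'
python3 -m inch '[[[-1,0,-3],0,0.65],[[-2,0,-3],0,0.65],[[-2,0,-3],0,0.65],[[-2,0,-3],0,0.65],[[-2,0,-3],0,0.65],[[-2,0,-2],0,0.65],[[-2,0,0],0,0.65],[[0,0,0],0,0.65]]'
python3 - <<'E'
from h import *
a=arm.snapshot('top')['img'][185:290,170:330,::-1];b=arm.snapshot('side')['img'][130:310,220:440,::-1]
a=cv2.resize(a,(800,525),interpolation=cv2.INTER_CUBIC)[:,:420]
b=cv2.resize(b,(380,311),interpolation=cv2.INTER_CUBIC)
o=np.zeros((525,800,3),np.uint8);o[:,:420]=a;o[:311,420:]=b;cv2.imwrite('pics/7.png',o)
E
python3 fr.py | cut -c1-40
```

```text
t: 10.5
tool_pos: [0.555, 0.1199, 0.0676]
tool_rot: [-180.0, 0.0, 89.7]
wrist_force: [0.2, -4.6, -1.3]
opening: 0.0594
gripper_force: 2.4
tool [85.5  1.6] th -0.02 | strap yaw [0.01 0.01 0.01] width 111.5 rear d -20.8 MOULD centre [165.6   1.4] gap 10.0 lat tool vs mould 0.2 F [ 0.2 -4.6 -1.3] t 10.5
219 223.75 [[237.5, -49.8]] [-7, -5, -5,
222 224.0 [[236.8, -41.7]] [-6, -5, -5, 
248 223.55 [[238.4, 28.3]] [-9, -9, -8, 
250 223.32 [[239.0, 33.7]] [-7, -7, -8, 
252 223.44 [[238.7, 39.0]] [-9, -8, -8, 
254 223.56 [[238.4, 44.4]] [-9, -9, -9, 
t: 11.43
tool_pos: [0.5545, -0.1, 0.0683]
tool_rot: [179.9, 0.1, 89.4]
wrist_force: [0.0, -0.8, -0.6]
opening: 0.0598
gripper_force: 0.0
t: 12.1
tool_pos: [0.554, -0.2283, 0.2397]
tool_rot: [179.8, 0.2, 89.6]
wrist_force: [0.0, -0.6, -0.0]
opening: 0.0596
gripper_force: 0.0
219 224.12 [[236.5, -49.8]] [-6, -5, -5,
222 223.83 [[237.3, -41.7]] [-6, -6, -5,
248 223.67 [[238.1, 28.3]] [-8, -7, -9, 
250 223.3 [[239.1, 33.7]] [-7, -8, -7, -
252 223.56 [[238.4, 39.0]] [-8, -8, -7, 
254 223.56 [[238.4, 44.4]] [-9, -9, -9,
```

View pics/7.png

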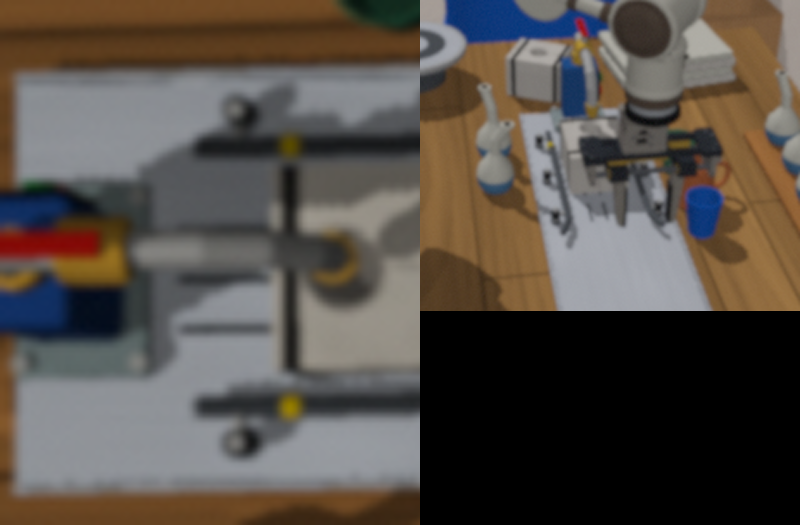

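The mould stands at the collars, square, with clear strips on both sides, and the arm is withdrawn. In the crop the spout is at about (337,258) and the hole at about (345,268). One last cast of both before handing in.

Run:
```python
from go import *
d=arm.snapshot('top');f=d['img'].astype(int)
T=lambda u,z:((lambda P:np.c_[P@ex,P@ey]*1000)(ray(d,u,z)-[ox,oy])).round(1).tolist()
print('spout',T((170+337/5,185+258/5),.125))
# hole outline: right & bottom boundary against plaster
g=cv2.cvtColor(d['img'],cv2.COLOR_RGB2GRAY).astype(int)
print(g[236:248,239].tolist(),g[241,228:252].tolist(),g[238,228:252].tolist())
print('hole eye right/bottom edges',T([(170+383/5,185+265/5),(170+345/5,185+306/5)],.1))
```

```text
spout [[197.2, 0.6]]
[55, 63, 77, 86, 80, 64, 53, 52, 56, 72, 101, 127] [43, 79, 98, 91, 76, 72, 76, 80, 81, 78, 73, 64, 56, 56, 65, 74, 82, 97, 118, 138, 144, 145, 146, 145] [60, 69, 72, 70, 68, 66, 60, 54, 51, 54, 63, 77, 83, 82, 82, 86, 87, 94, 111, 129, 139, 136, 133, 132]
hole eye right/bottom edges [[176.4, 2.6], [196.9, 24.2]]
```

```bash
python3 -c "
from rig import arm
print(arm.job_done())"
```

```text
the job is handed in; nothing more can be done
None
```

I pushed the mould down the lane and left it square under the spout, with its pour hole within about 1 mm of the spout tip along the lane and 1–3 mm across it by my camera measurements. I saw no contact with either rail, the arm is withdrawn, and the job is handed in at about 12 s; no verdict was shown.

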